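Load the clamp bolts into the gravity chute, heads uphill

ROBOT

A 6-joint arm with a two-finger parallel gripper is mounted at the origin on a cart in front of the work surface, level with it; the furniture and walls round the work are solid. World frame = base frame: x ahead of the robot, y to its left, z up, the work surface at z = 0. Lengths are in mm, angles in rad, forces in N, time in s.
With the tool pointing down it reaches from about 375 to 975 mm from the base axis. Payload 3.8 kg.
Tool frame: the origin (TCP) lies where the fingers leave the gripper's body, on its centre line; the fingertips stand 73 mm ahead of it and the grasp point (between the pads) lies 54 mm ahead of it (r.finger_overhang is the distance from the TCP to the fingertips, in mm); z points along the fingers, y is the line along which they close (so a half turn about z gives the same grasp; the last joint's range is limited). The gripper opens to 85 mm and grips with 20 to 120 N. Pads are 22 mm wide; open, the fingers measure 114 mm over their backs; the gripper's body (76 mm by 85 mm) begins 54 mm behind the grasp point. The pads swing forward as they close: fully open they stand 13 mm farther back than shut.
Start: joints at [-1.386, 0.264, 1.604, -0, 1.274, -0.037], TCP at [148.485, -658.461, 303.88] pointing down, gripper open.
Joint ranges: [-2.63, 2.63], [-0.94, 2.18], [0.31, 2.57], [-1.31, 4.45], [0, 2.66], [-2.55, 2.55]. Speed limits (rad/s): [2.57, 2.57, 3.14, 3.14, 3.14, 3.14].

INTERFACE

Orientations are given as a unit quaternion [x, y, z, w].
In Python, from workcell import r gives the robot as it stands.
- The arm moves only by the shell command python3 -m handwheel 'ROWS' [FORCE]. ROWS is JSON, a list of rows, each a list of 3 entries, a list of its own where there are three numbers: the turn, a rotation vector about the tool's x, y, z in degrees, then the shift along the tool's x, y, z in cm, then the opening, from -1 (shut) to 1 (fully open), so that 0 is half open. A call has 1 to 20 rows; each row is the pose to reach, as a shift and turn from the pose commanded when the call began, along the tool's axes at that moment; what a row does not reach only later rows make up. A row lasts 1/8 s, in which the tool goes at most 62.5 mm and 10.7 degrees, less where a joint would pass 70% of its speed; a pose out of reach is approached as far as the arm can. A call with a gripper value outside its range is refused whole. The fingers move at their own pace and stop on an object; FORCE is the grip in N (left out, the last holds). Time passes only in rows, so rows that repeat a pose let the fingers close. It gives the time, the measured TCP pose, the force, the opening and the grip force at its end, in the units of the state.
- r.get_obs(): the state, without advancing time (a new reading comes with each control period).
- r.read_camera(name): name is "scene" or "top"; returns a dict with "img" (384x512x3 uint8, red, green, blue), "fx", "fy", "cx", "cy" (pixels), "k1" (the pictures are not rectified: a ray, as slopes to the right and down, at radius r is drawn at 1 + k1 r^2 times it, then the intrinsics apply), "xyz" and "attitude" of the camera in the world. Camera axes: x right, y down, z forward; pixel columns grow to the right and rows downward; lengths in mm; the calibration is good to about 2 mm. A picture is of the moment at which its call begins. There is no depth.
- r.job_done(): hands the job in; it is judged then, once.
Trained networks look in a picture, given as the dict that the camera call returned (one of the last four; its "shot" number tells which), for a name from the list of things; names that differ only in an ending like _2 or _b are one class to them, and where a whole thing is asked for, a point or a joint stands for the part that bears it (a point fixed in the world has none). Each returns a list of dicts, best first, with "score" (0 to 1); they miss things now and then, are a little off and sometimes report something else, mostly with a low value. They report only what shows in the picture. A call takes as long as a camera call. They do not tell look-alikes from the thing itself.
- r.cut_out(picture, query): "pixels" (384x512 bool, what is visible of it) and "position" ([column, row] in pixels, amid what is visible of it).
The state is a dict: "t": time; "joint_pos": joint angles; "dq": joint speeds; "tau": joint torques, N m; "tool_pos": TCP position; "tool_rot": TCP orientation; "force": force on the tool from outside, world axes, zero at the start; "torque": the same for the moment, N m; "gripper_width": opening from 0.0 (shut) to 1.0 (fully open); "grip_force": force on a finger pad.
Only numpy, scipy, OpenCV 4.12 (cv2) and the standard library are available. Lean on these libraries where they do the work, as an engineer would, in place of code of your own. Each camera call takes 0.05 s, during which the arm holds its last target. There are 200 camera calls.

TASK

Load the two hex-head bolts into the sloping metal chute, so that both lie along the trough the same way up: head uphill, threaded end downhill. Put them in one after the other, let each slide down so that they end one behind the other against the stop, and let go. Leave the headless hexagonal spacer bar where it lies on the bench.

Things in the scene. Friction and masses are not known exactly. Their poses are not given: they have to be found in the camera images.
- bolt_a_center (a point): Centre of a loose steel hex-head bolt, 80 mm long, 0.12 kg, lying on the bench; on the axis, half-way along, about 10 mm up. x axis points to the head. Round shank 16 mm thick from x = -40 (threaded tip) to +30 mm: grip it at this point, closing across it. Head 24 mm across flats, x = +30 to +40 mm. The tip sags 3 degrees. The bolts are alike; their heads point different ways.
- bolt_b_center (a point): The same for the second, identical bolt.
- spacer_center (a point): Centre of the bar that does not belong in the chute: a loose plain steel hexagonal bar without a head, 16 mm across flats, 80 mm long; the point is 8 mm above the bench, x along the bar.
- chute_stop (a point): Low end of the fixed chute, a straight aluminium V trough: the point where its bottom fold meets the stop plate (38 mm tall), 30 mm above the bench. x runs uphill along the fold (25 degrees above level), y level across, z square to the fold, out of the trough. Trough: x = 0 to 280 mm, sides 52 mm wide rising 30 degrees from the fold, so 90 mm wide, 26 mm deep, upper end open.
- chute_load (a point): Good loading point: on the fold, 190 mm uphill of the stop; axes as chute_stop. Bring the bolt's centre about 30 mm above it, over the fold, head uphill, bolt level (hand upright) or sloping with the trough, and let go: fingertips clear the sides. The trough is slippery (friction 0.18): the bolt centres itself and slides within 1 s to the stop (centre at x = 40 mm) or the bolt before it (120 mm).
There are look-alikes about, which are no part of the job. What is shaped like the part that bears bolt_a_center but green or pink is not meant.

How it is judged:
By the outcome, as a careful person would: the job done as asked, in the order asked, and still so for the second after the job is handed in, with the robot touching nothing.
It also fails if it takes over 54 s, if anything falls off the work surface, if the arm or the gripper's body presses on something with over 40 N, if the wrist force passes 120 N, or if a joint passes its speed limit or range.

## Working session

There is one attempt and no reset: what is moved stays moved. The work goes in short steps, Python scripts to look and compute and a shell command to move; the robot and the scene stay as the last step left them, time stands still between calls to the robot, and variables do not carry over. Pictures are saved under pics/ and viewed, at most 10 in all, crops included, and the job is handed in when it is done.

```bash
mkdir -p pics; ls; python3 - <<'E'
from workcell import r
import cv2,numpy as np
for n in("scene","top"):
    p=r.read_camera(n); cv2.imwrite(f"pics/{n}0.png",cv2.cvtColor(p["img"],cv2.COLOR_RGB2BGR))
    print(n,{k:v for k,v in p.items() if k!="img"})
    for q in("bolt_a_center","spacer_center","chute_stop","chute_load"):
        try:
            for d in r.cut_out(p,q): print(q,round(d["score"],2),d["position"],d["pixels"].sum())
        except Exception as e: print(q,e)
o=r.get_obs();print(o)
E
```

```text
pics
scene {'fx': 439.9720560688357, 'fy': 439.9720560688357, 'cx': 252.12512659467302, 'cy': 189.98068791381283, 'k1': 0.007910355326732824, 'xyz': array([-59.5626473 , 634.49967377, 772.3395419 ]), 'attitude': array([-0.33057821,  0.8292811 , -0.42011857,  0.16282286]), 'shot': 1}
bolt_a_center 0.74 [322.3, 199.0] 203
bolt_a_center 0.65 [342.6, 184.9] 131
bolt_a_center 0.6 [249.0, 229.1] 230
bolt_a_center 0.27 [194.7, 233.0] 6465
spacer_center 0.53 [283.2, 206.7] 172
chute_stop 0.84 [193.9, 233.0] 6784
chute_load 0.86 [196.3, 235.3] 6574
top {'fx': 386.4675960888586, 'fy': 386.4675960888586, 'cx': 251.57021381316426, 'cy': 190.82876452516822, 'k1': -0.04614827111813393, 'xyz': array([506.38711827, -62.22644744, 963.12433539]), 'attitude': array([-0.69783075,  0.71583581, -0.02160675,  0.01202002]), 'shot': 2}
bolt_a_center 0.74 [313.2, 224.1] 214
bolt_a_center 0.69 [354.7, 224.8] 249
bolt_a_center 0.58 [216.5, 201.8] 229
spacer_center 0.77 [270.6, 201.6] 243
chute_load 0.7 [152.8, 178.5] 6210
{'t': 0.5, 'joint_pos': array([-1.38590574e+00,  2.63938727e-01,  1.60403466e+00,  1.99617566e-05,
        1.27369862e+00, -3.69042693e-02]), 'dq': array([-0.00065215, -0.00078616, -0.00111912,  0.00117569, -0.00109059,
        0.00104984]), 'tau': array([ 2.37791237e-04, -5.14404631e+01, -3.67236221e+01, -1.17452605e-04,
        2.55192630e-03, -1.62497957e-05]), 'tool_pos': array([ 148.48440106, -658.44811522,  303.83484555]), 'tool_rot': array([ 9.93857502e-01,  1.10667359e-01,  6.58413506e-06, -4.02753566e-05]), 'force': array([ 0.13972254,  1.17068044, -0.32870495]), 'torque': array([ 0.00366217, -0.03885891, -0.07437897]), 'grip_force': 0.0, 'gripper_width': 0.9995124834453037}
```

```bash
python3 - <<'E'
import cv2
a=cv2.imread("pics/top0.png"); cv2.imwrite("pics/top0c.png",cv2.resize(a[90:300,60:400],None,fx=2.35,fy=2.35,interpolation=cv2.INTER_CUBIC))
b=cv2.imread("pics/scene0.png"); cv2.imwrite("pics/scene0c.png",cv2.resize(b[130:300,130:390],None,fx=3,fy=3,interpolation=cv2.INTER_CUBIC))
E
```

```text
(no output)
```

View pics/top0c.png

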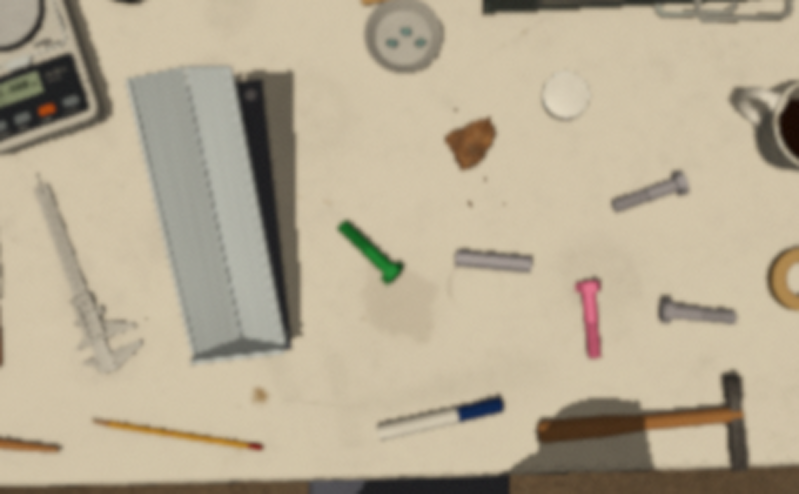

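View pics/scene0c.png

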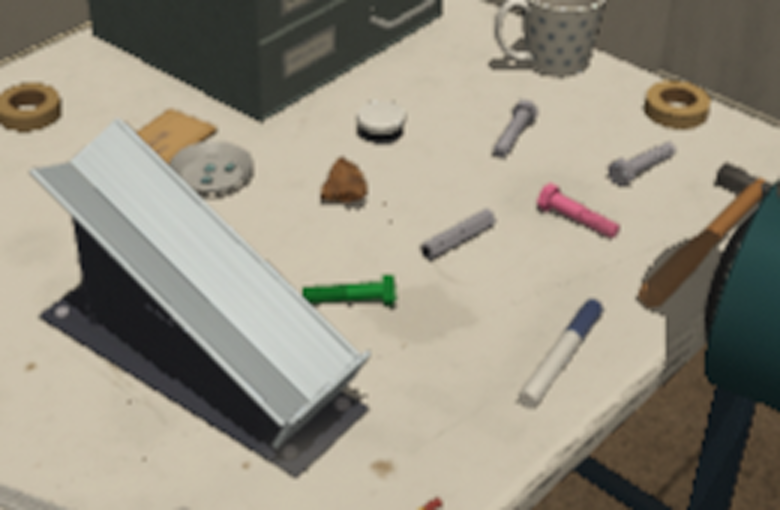

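View pics/top0.png

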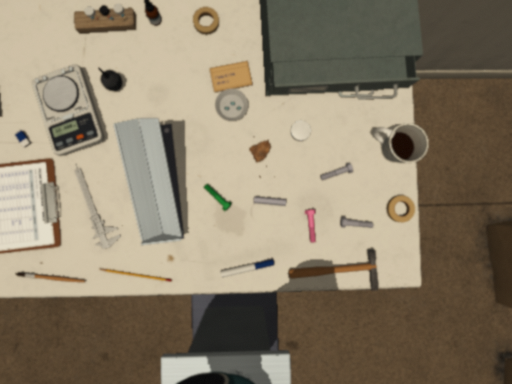

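The bolts are the grey headed parts at top pixels (336,172), with its head at upper right, and (357,222), with its head at left. The look-alikes are green (217,197), pink (311,224) and the headless spacer (270,201). The chute's low end faces the robot, with the fold at the stop near (163,233) and at the upper end near (138,120).

```bash
cat > h.py <<'E'
import numpy as np,cv2
from scipy.spatial.transform import Rotation as R
from workcell import r
def ray(p,u):
    K=np.array([[p["fx"],0,p["cx"]],[0,p["fy"],p["cy"]],[0,0,1]])
    s=cv2.undistortPoints(np.array([[u]],float),K,np.array([p["k1"],0,0,0,0]))[0,0]
    return R.from_quat(p["attitude"]).apply([s[0],s[1],1])
def hit(p,u,z):
    d=ray(p,u); return p["xyz"]+d*(z-p["xyz"][2])/d[2]
def tri(p,u,q,v):
    a,b=ray(p,u),ray(q,v); A=np.c_[a,-b]; t=np.linalg.lstsq(A,q["xyz"]-p["xyz"],rcond=None)[0]
    x,y=p["xyz"]+a*t[0],q["xyz"]+b*t[1]; return (x+y)/2,np.linalg.norm(x-y)
def down(yaw,tilt=0): # tool x at yaw (rad), tool down; tilt: tool z leans by tilt towards +x of yaw
    return R.from_euler('z',yaw)*R.from_euler('y',-tilt)*R.from_euler('x',np.pi)
def go(pos,rot,p0=None,r0=None):
    o=r.get_obs(); p0=o["tool_pos"] if p0 is None else np.array(p0); r0=R.from_quat(o["tool_rot"]) if r0 is None else r0
    print("turn",(r0.inv()*rot).as_rotvec(degrees=True).round(1),"shift cm",r0.inv().apply(np.array(pos)-p0).__truediv__(10).round(2))
def axis(m):
    ys,xs=np.nonzero(m); c=np.array([xs.mean(),ys.mean()]); w,v=np.linalg.eigh(np.cov(xs,ys)); return c,v[:,1]
E
python3 - <<'E'
from h import *
T=r.read_camera("top");S=r.read_camera("scene")
print("overhang",r.finger_overhang)
stop=hit(T,(162.7,233.2),30); up=hit(T,(137.9,119.8),148); print("stop",stop,"up",up,np.linalg.norm((up-stop)[:2]),"yaw",np.degrees(np.arctan2(*(up-stop)[1::-1])))
print("scene stop",hit(S,(130+278/3,130+420/3),30), "up", hit(S,(130+70/3,130+190/3),148))
im=cv2.cvtColor(T["img"],cv2.COLOR_RGB2BGR)
for n,p in(("T",T),("S",S)):
  for d in r.cut_out(p,"bolt_a_center"):
    c,v=axis(d["pixels"]); pts=np.argwhere(d["pixels"])[:,::-1]; s=(pts-c)@v
    a,b=hit(p,c+v*s.min(),10),hit(p,c+v*s.max(),10); m=(a+b)/2
    col=p["img"][d["pixels"]].mean(0).astype(int)
    print(n,round(d["score"],2),c.round(),"mid",m.round(1),"len",np.linalg.norm(a-b).round(1),"ends",(c+v*s.min()).round(),(c+v*s.max()).round(),"yaw",np.degrees(np.arctan2(*(b-a)[1::-1])).round(1),col)
cv2.imwrite("pics/b.png",cv2.resize(im[150:240,300:400],None,fx=6,fy=6,interpolation=cv2.INTER_CUBIC))
E
```

```text
overhang 72.6
stop [454.03350197 140.85333898  30.        ] up [702.86798568 164.86002882 148.        ] 249.989842673017 yaw 5.510643570876461
scene stop [463.30962453 168.1200743   30.        ] up [675.09136455 186.23559893 148.        ]
T 0.76 [354. 223.] mid [ 465.9 -332.3   10. ] len 81.5 ends [372. 225.] [340. 221.] yaw 81.8 [130 122 112]
T 0.71 [218. 197.] mid [541.5  10.4  10. ] len 79.3 ends [229. 207.] [205. 185.] yaw 46.4 [ 51 107  52]
T 0.63 [311. 224.] mid [ 463.9 -220.8   10. ] len 75.6 ends [309. 210.] [313. 240.] yaw -175.2 [186 100 114]
T 0.38 [338. 171.] mid [ 594.  -287.7   10. ] len 84.3 ends [352. 166.] [320. 177.] yaw 108.2 [138 129 119]
T 0.37 [270. 200.] mid [ 527.1 -119.4   10. ] len 77.7 ends [285. 202.] [254. 199.] yaw 83.8 [145 135 126]
S 0.77 [248. 227.] mid [543.    6.8  10. ] len 81.7 ends [262. 226.] [231. 228.] yaw 49.1 [ 44 108  52]
S 0.61 [323. 200.] mid [ 465.9 -225.2   10. ] len 90.5 ends [336. 207.] [310. 193.] yaw -1.6 [171  95 111]
```

View pics/b.png

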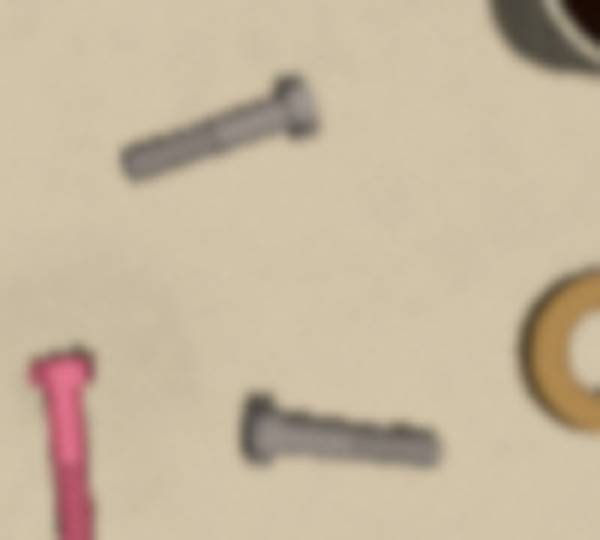

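The crop shows two grey bolts. The upper one has its head at right (349,167) and its tip at (321,177). The lower one has its head at left (343,221) and its tip at (372,225). Pink is clearly separate at (311,224). Next I'll fit the chute from its corners in both views.

```bash
python3 - <<'E'
from h import *
from scipy.optimize import least_squares
T=r.read_camera("top");S=r.read_camera("scene")
def proj(p,X):
    c=R.from_quat(p["attitude"]).inv().apply(X-p["xyz"]); s=c[:,:2]/c[:,2:]; s=s*(1+p["k1"]*(s**2).sum(1,keepdims=True)); return s*p["fx"]+[p["cx"],p["cy"]]
M=np.array([[280,45,26],[280,-45,26],[0,45,26],[0,-45,26],[280,0,0],[0,0,0.]])
tp=np.array([[130,80],[232,66],[193,360],[290,347],[183,70],[240,337]])/2.35+[60,90]
sp=np.array([[35,175],[120,122],[275,445],[368,353],[75,160],[0,0]])/3+130
def X(q): return R.from_euler('zy',[q[2],-np.radians(25)]).apply(M)+[q[0],q[1],30]
f=lambda q:np.r_[(proj(T,X(q))-tp).ravel(),(proj(S,X(q))-sp)[:5].ravel()]
s=least_squares(f,[454,140,.1],loss='soft_l1'); print(s.x,f(s.x).reshape(-1,2).round(1).tolist())
q=s.x; c=R.from_euler('zy',[q[2],-np.radians(25)])
print("yaw",np.degrees(q[2]),"load",c.apply([190,0,0])+[q[0],q[1],30],"rel",c.apply([190,0,30])+[q[0],q[1],30])
def bolt(h,t):
    a,b=hit(T,h,10),hit(T,t,9); d=a-b; return (a+b)/2,np.linalg.norm(d),np.arctan2(d[1],d[0])
for n,h,t in(("A",(300+312/6,150+104/6),(300+124/6,150+166/6)),("B",(300+245/6,150+427/6),(300+440/6,150+449/6))):
    m,l,y=bolt(h,t); print(n,m,l,np.degrees(y)); 
# B: first. tool x yaw = head yaw or +180
    for k in(0,np.pi):
        y2=(y+k+np.pi)%(2*np.pi)-np.pi
        print(" q6",np.arctan2(m[1],m[0])+np.pi/2-y2,"place q6",np.arctan2(180,650)+np.pi/2-q[2]-k); go([m[0],m[1],150],down(y2))
E
```

```text
[4.50920302e+02 1.39282683e+02 7.97125341e-02] [[-0.2, 0.2], [-1.0, 1.5], [0.3, -1.6], [-3.1, 0.4], [1.6, -0.5], [1.2, 1.1], [-0.5, -1.4], [0.1, -1.4], [3.8, -5.2], [-1.3, 2.2], [-0.5, 0.7]]
yaw 4.567191778960524 load [622.57198915 154.41203012 110.04249619] rel [609.8934413  154.41203012 137.2317298 ]
A [ 591.98235895 -287.93526237    9.5       ] 82.80259195184865 -73.25248249176586
 q6 2.3965915686947157 place q6 1.7612369923934235
turn [ 0. -0. 86.] shift cm [ 51.41 -26.39  15.39]
 q6 -0.7450010848950779 place q6 -1.3803556611963697
turn [  0.   0. -94.] shift cm [ 51.41 -26.39  15.39]
B [ 465.19792137 -335.2804143     9.5       ] 82.15201125317387 82.01159708429947
 q6 -0.4850773411548722 place q6 1.7612369923934235
turn [  0.    0.  -69.3] shift cm [ 38.   -24.56  15.39]
 q6 2.656515312434921 place q6 -1.3803556611963697
turn [  0.   -0.  110.7] shift cm [ 38.   -24.56  15.39]
```

```bash
python3 -m handwheel '[[[0,0,-69.3],[38.0,-24.6,15],0],[[0,0,-69.3],[38.0,-24.6,15],0],[[0,0,-69.3],[38.0,-24.6,15],0],[[0,0,-69.3],[38.0,-24.6,15],0],[[0,0,-69.3],[38.0,-24.6,15],0],[[0,0,-69.3],[38.0,-24.6,15],0],[[0,0,-69.3],[38.0,-24.6,15],0],[[0,0,-69.3],[38.0,-24.6,15],0],[[0,0,-69.3],[38.0,-24.6,15],0],[[0,0,-69.3],[38.0,-24.6,15],0],[[0,0,-69.3],[38.0,-24.6,15],0]]' 40
python3 - <<'E'
from h import *
o=r.get_obs();print(o["joint_pos"].round(3))
go([465.2,-335.3,78],down(np.radians(82)))
T=r.read_camera("top"); S=r.read_camera("scene")
a=cv2.resize(T["img"][170:260,290:400],None,fx=4.4,fy=4.4);b=cv2.resize(S["img"][130:220,290:380],(396,396))
cv2.imwrite("pics/g1.png",np.hstack([a,b])[...,::-1])
E
```

```text
t: 2.17
tool_pos: [464.7, -336.1, 154.6]
tool_rot: [0.755, 0.656, -0.0, 0.001]
force: [0.2, -0.7, -0.3]
gripper_width: 0.498
grip_force: 0.0
[-0.669  0.211  1.963 -0.     0.966 -0.528]
turn [ 0.1  0.  -0.1] shift cm [0.09 0.03 7.66]
```

View pics/g1.png

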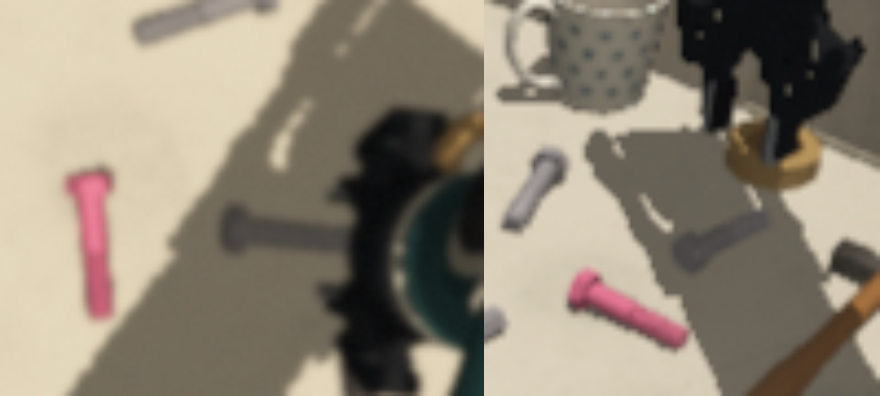

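The picture shows the bolt between head crop pixel (235,230) and the gripper, with the fingers straddling its axis and the height still to come. I'll descend and close.

```bash
python3 -m handwheel '[[[0,0,0],[0.1,0,4],0],[[0,0,0],[0.1,0,7.7],0],[[0,0,0],[0.1,0,7.7],0],[[0,0,0],[0.1,0,7.7],-0.9],[[0,0,0],[0.1,0,7.7],-0.9],[[0,0,0],[0.1,0,7.7],-0.9],[[0,0,0],[0.1,0,7.7],-0.9],[[0,0,0],[0.1,0,7.7],-0.9]]' 50
python3 - <<'E'
from h import *
o=r.get_obs()
c=R.from_euler('zy',[np.radians(4.6),-np.radians(25)])
rot=down(np.radians(4.6),np.radians(25)); print(rot.as_matrix().round(2).tolist())
B=np.array([611,154.4,138]) # bolt centre at release
pos=B-rot.apply([0,0,1])*(o["tool_pos"][2]-9.5); print("tcp",pos); go(pos,rot)
up=rot.apply([0,0,-1]); go(pos+up*70,rot); go([462,-280,230],R.from_quat(o["tool_rot"]))
E
```

```text
t: 3.28
tool_pos: [466.4, -335.1, 78.9]
tool_rot: [0.755, 0.656, 0.0, 0.002]
force: [-1.5, -1.5, 6.4]
gripper_width: 0.159
grip_force: 49.4
[[0.9, 0.08, 0.42], [0.07, -1.0, 0.03], [0.42, 0.0, -0.91]]
tcp [581.75469107 152.04697831 200.91943856]
turn [-16.6  21.   76.2] shift cm [ 49.82   4.7  -12.3 ]
turn [-16.6  21.   76.2] shift cm [ 49.16   1.83 -18.66]
turn [0. 0. 0.] shift cm [  5.36  -1.16 -15.12]
```

```bash
python3 -m handwheel '[[[0,0,0],[0,0,-6],-0.9],[[0,0,0],[2,0,-12],-0.9],[[0,0,0],[5,0,-17],-0.9],[[-16.6,21,76.2],[49.2,1.8,-18.7],-0.9],[[-16.6,21,76.2],[49.2,1.8,-18.7],-0.9],[[-16.6,21,76.2],[49.2,1.8,-18.7],-0.9],[[-16.6,21,76.2],[49.2,1.8,-18.7],-0.9],[[-16.6,21,76.2],[49.2,1.8,-18.7],-0.9],[[-16.6,21,76.2],[49.2,1.8,-18.7],-0.9],[[-16.6,21,76.2],[49.2,1.8,-18.7],-0.9],[[-16.6,21,76.2],[49.2,1.8,-18.7],-0.9],[[-16.6,21,76.2],[49.2,1.8,-18.7],-0.9],[[-16.6,21,76.2],[49.2,1.8,-18.7],-0.9],[[-16.6,21,76.2],[49.2,1.8,-18.7],-0.9]]' 60
python3 - <<'E'
from h import *
o=r.get_obs();print(o["joint_pos"].round(3))
go([581.8,152,200.9],down(np.radians(4.6),np.radians(25)))
T=r.read_camera("top"); S=r.read_camera("scene")
a=cv2.resize(T["img"][100:250,80:230],(396,396));b=cv2.resize(S["img"][110:290,110:290],(396,396))
cv2.imwrite("pics/g2.png",np.hstack([a,b])[...,::-1])
E
```

```text
t: 5.03
tool_pos: [550.9, 150.4, 263.5]
tool_rot: [0.976, 0.039, 0.214, -0.01]
force: [0.6, -0.9, -0.6]
gripper_width: 0.157
grip_force: 60.2
[ 0.257 -0.1    2.122 -0.111  0.698  1.818]
turn [-0.1  0.3 -0. ] shift cm [0.19 0.11 6.98]
```

View pics/g2.png

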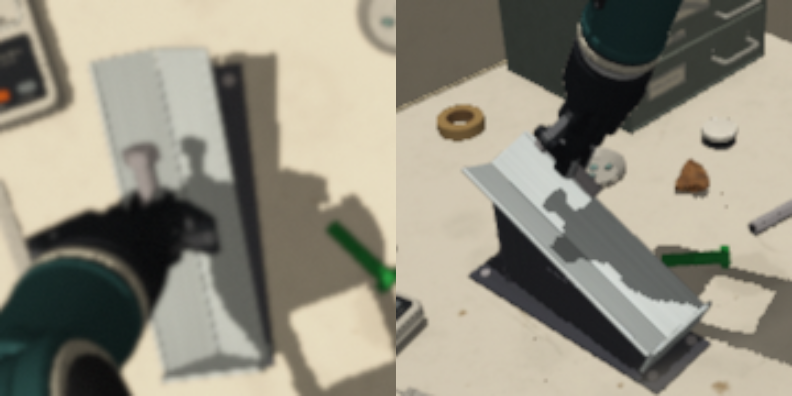

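```bash
python3 - <<'E'
from h import *
T=r.read_camera("top")
o=r.get_obs();t=R.from_quat(o["tool_rot"]); 
for k in(0,35):print(t.apply([k,0,69.4])+o["tool_pos"])
print(hit(T,(133.8,158.7),217))
for u,z in(((137.9,119.8),148),((80+188*150/396,100+120*150/396),132),((80+208*150/396,100+240*150/396),75),((162.7,233.2),30)):print(hit(T,u,z))
E
```

```text
[580.46100365 152.30013242 200.80333987]
[612.14577035 154.75626729 215.46768302]
[609.97122057 154.24994059 217.        ]
[702.86798568 164.86002882 148.        ]
[649.64183621 140.80444595 132.        ]
[553.68830375 138.52381835  75.        ]
[454.03350197 140.85333898  30.        ]
```

The view shows the bolt's head uphill at top crop (142,155), with the fold at about column 173. After the height correction it is centred over the fold, so I'll lower, release and back off.

```bash
python3 -m handwheel '[[[0,0,0],[0.1,0.1,4],-0.9],[[0,0,0],[0.1,0.1,7],-0.9],[[0,0,0],[0.1,0.1,7],-0.9],[[0,0,0],[0.1,0.1,7],-0.9],[[0,0,0],[0.1,0.1,7],-0.1],[[0,0,0],[0.1,0.1,7],-0.1],[[0,0,0],[0.1,0.1,7],-0.1],[[0,0,0],[0.1,0.1,3],-0.1],[[0,0,0],[0,0,-4],-0.1],[[0,0,0],[0,0,-8],0]]' 60
python3 - <<'E'
from h import *
o=r.get_obs()
y=np.radians(-73.25+180)
print("from cur"); go([592,-287.9,150],down(y)); go([592,-287.9,78],down(y))
T=r.read_camera("top"); S=r.read_camera("scene")
a=cv2.resize(T["img"][100:250,80:230],(396,396));b=cv2.resize(S["img"][110:290,110:290],(396,396))
cv2.imwrite("pics/g3.png",np.hstack([a,b])[...,::-1])
E
```

```text
t: 6.42
tool_pos: [517.5, 148.1, 339.2]
tool_rot: [0.976, 0.039, 0.216, -0.01]
force: [0.6, 0.3, 0.4]
gripper_width: 0.499
grip_force: 0.0
from cur
turn [  22.   -18.1 -100.4] shift cm [-4.32 44.12 18.68]
turn [  22.   -18.1 -100.4] shift cm [-7.36 44.15 25.21]
```

View pics/g3.png

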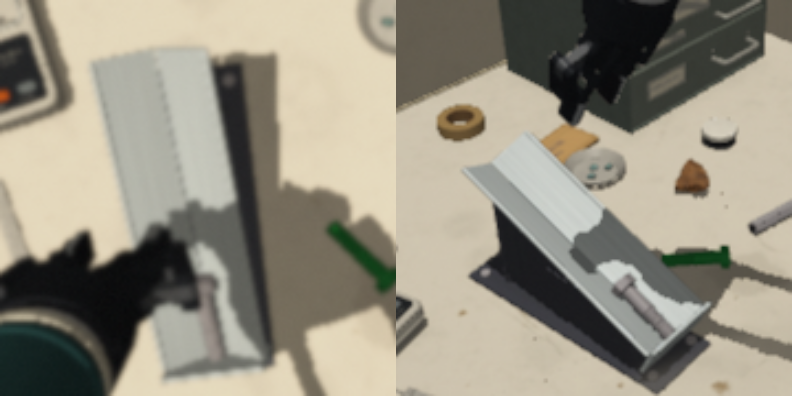

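The first bolt lies in the trough at the stop with its head uphill (head at scene crop (625,285), tip at (668,330)). Next is the second bolt.

```bash
python3 -m handwheel '[[[22,-18.1,-100.4],[-4.3,44.1,18.7],0],[[22,-18.1,-100.4],[-4.3,44.1,18.7],0],[[22,-18.1,-100.4],[-4.3,44.1,18.7],0],[[22,-18.1,-100.4],[-4.3,44.1,18.7],0],[[22,-18.1,-100.4],[-4.3,44.1,18.7],0],[[22,-18.1,-100.4],[-4.3,44.1,18.7],0],[[22,-18.1,-100.4],[-4.3,44.1,18.7],0],[[22,-18.1,-100.4],[-4.3,44.1,18.7],0],[[22,-18.1,-100.4],[-4.3,44.1,18.7],0],[[22,-18.1,-100.4],[-4.3,44.1,18.7],0],[[22,-18.1,-100.4],[-4.3,44.1,18.7],0],[[22,-18.1,-100.4],[-4.3,44.1,18.7],0],[[22,-18.1,-100.4],[-4.3,44.1,18.7],0]]' 50
python3 - <<'E'
from h import *
print(r.get_obs()["joint_pos"].round(3)); go([592,-287.9,78.5],down(np.radians(106.75)))
S=r.read_camera("scene")
for d in r.cut_out(S,"bolt_a_center"):
    c,v=axis(d["pixels"]); pts=np.argwhere(d["pixels"])[:,::-1]; s=(pts-c)@v
    print(c,((hit(S,c+v*s.min(),10)+hit(S,c+v*s.max(),10))/2).round(),S["img"][d["pixels"]].mean(0).astype(int))
E
```

```text
t: 8.15
tool_pos: [592.2, -287.7, 147.0]
tool_rot: [0.598, 0.802, -0.001, -0.001]
force: [-0.5, 0.2, -0.0]
gripper_width: 0.498
grip_force: 0.0
[-4.900e-01  3.660e-01  1.778e+00 -1.000e-03  1.000e+00 -7.780e-01]
turn [-0.1 -0.  -0.2] shift cm [-0.02 -0.01  6.85]
[221.7896679 247.3800738] [531. 105.  10.] [150 146 144]
[246.70353982 226.84513274] [543.   8.  10.] [ 58 122  65]
[322.26315789 199.65789474] [ 467. -226.   10.] [114  65  74]
```

```bash
python3 -m handwheel '[[[0,0,0],[0,0,4],0],[[0,0,0],[0,0,6.8],0],[[0,0,0],[0,0,6.8],0],[[0,0,0],[0,0,6.8],-0.9],[[0,0,0],[0,0,6.8],-0.9],[[0,0,0],[0,0,6.8],-0.9],[[0,0,0],[0,0,6.8],-0.9],[[0,0,0],[0,0,6.8],-0.9]]' 60
python3 - <<'E'
from h import *
o=r.get_obs()
rot=down(np.radians(184.6),-np.radians(25)); print(rot.as_matrix().round(2).tolist())
for k in(0,70): go(np.array([581.8,152,200.9])-rot.apply([0,0,k]),rot)
go([570,-250,240],R.from_quat(o["tool_rot"]))
E
```

```text
t: 9.25
tool_pos: [593.5, -288.7, 81.4]
tool_rot: [0.597, 0.802, -0.001, 0.001]
force: [0.4, 0.5, 5.2]
gripper_width: 0.152
grip_force: 59.0
[[-0.9, -0.08, 0.42], [-0.07, 1.0, 0.03], [-0.42, 0.0, -0.91]]
turn [-17.1 -20.8 -76.5] shift cm [ 42.51  11.56 -12.07]
turn [-17.1 -20.8 -76.5] shift cm [ 43.11   8.67 -18.42]
turn [0. 0. 0.] shift cm [  4.34  -1.13 -15.87]
```

```bash
python3 -m handwheel '[[[0,0,0],[0,0,-6],-0.9],[[0,0,0],[2,0,-12],-0.9],[[0,0,0],[4,0,-17.5],-0.9],[[-17.1,-20.8,-76.5],[43.1,8.7,-18.4],-0.9],[[-17.1,-20.8,-76.5],[43.1,8.7,-18.4],-0.9],[[-17.1,-20.8,-76.5],[43.1,8.7,-18.4],-0.9],[[-17.1,-20.8,-76.5],[43.1,8.7,-18.4],-0.9],[[-17.1,-20.8,-76.5],[43.1,8.7,-18.4],-0.9],[[-17.1,-20.8,-76.5],[43.1,8.7,-18.4],-0.9],[[-17.1,-20.8,-76.5],[43.1,8.7,-18.4],-0.9],[[-17.1,-20.8,-76.5],[43.1,8.7,-18.4],-0.9],[[-17.1,-20.8,-76.5],[43.1,8.7,-18.4],-0.9],[[-17.1,-20.8,-76.5],[43.1,8.7,-18.4],-0.9],[[-17.1,-20.8,-76.5],[43.1,8.7,-18.4],-0.9]]' 60
python3 - <<'E'
from h import *
o=r.get_obs();print(o["joint_pos"].round(3))
go([581.8,152,200.9],down(np.radians(184.6),-np.radians(25)))
T=r.read_camera("top"); S=r.read_camera("scene")
a=cv2.resize(T["img"][100:250,80:230],(396,396));b=cv2.resize(S["img"][110:290,110:290],(396,396))
cv2.imwrite("pics/g4.png",np.hstack([a,b])[...,::-1])
E
```

```text
t: 11.0
tool_pos: [552.1, 149.5, 263.0]
tool_rot: [-0.038, 0.976, 0.01, 0.215]
force: [-1.0, 0.6, -0.4]
gripper_width: 0.151
grip_force: 58.9
[ 0.255 -0.099  2.122 -0.112  0.694 -1.323]
turn [ 0.1 -0.2 -0.2] shift cm [-0.1  -0.01  6.89]
```

View pics/g4.png

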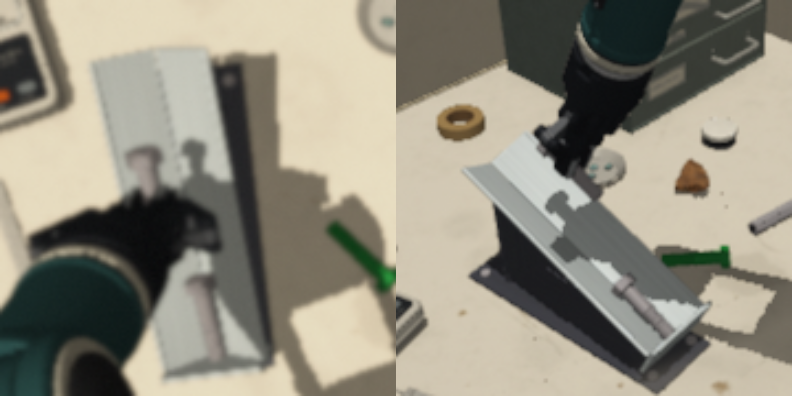

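The second bolt is held with its head uphill (top crop (143,158)). The first bolt is unmoved at (207,315).

```bash
python3 -m handwheel '[[[0,0,0],[-0.1,0,4],-0.9],[[0,0,0],[-0.1,0,6.9],-0.9],[[0,0,0],[-0.1,0,6.9],-0.9],[[0,0,0],[-0.1,0,6.9],-0.9],[[0,0,0],[-0.1,0,6.9],-0.1],[[0,0,0],[-0.1,0,6.9],-0.1],[[0,0,0],[-0.1,0,6.9],-0.1],[[0,0,0],[-0.1,0,3],-0.1],[[0,0,0],[0,0,-4],-0.1],[[0,0,0],[0,0,-10],0],[[0,0,0],[0,-10,-12],0],[[0,0,0],[0,-20,-12],0],[[0,0,0],[0,-25,-12],0],[[0,0,0],[0,-25,-12],0],[[0,0,0],[0,-25,-12],0]]' 60
python3 - <<'E'
from h import *
T=r.read_camera("top"); S=r.read_camera("scene")
a=cv2.resize(T["img"][100:250,80:230],(396,396));b=cv2.resize(S["img"][110:290,110:290],(396,396))
cv2.imwrite("pics/g5.png",np.hstack([a,b])[...,::-1])
E
```

```text
t: 12.98
tool_pos: [521.4, -108.2, 371.9]
tool_rot: [-0.035, 0.976, 0.009, 0.215]
force: [-0.1, 0.2, 0.8]
gripper_width: 0.503
grip_force: 0.0
```

View pics/g5.png

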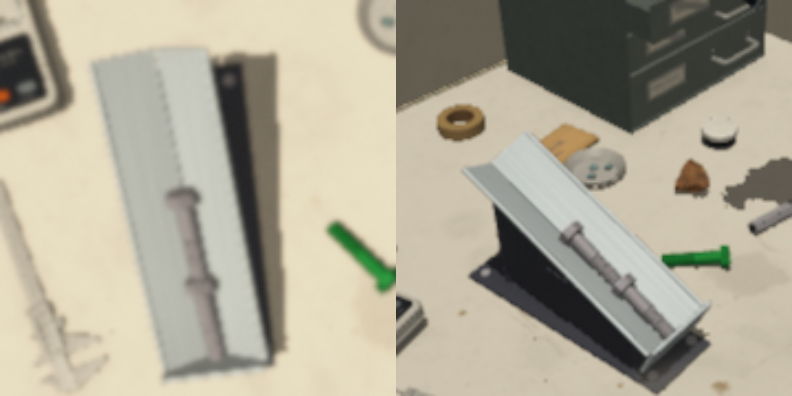

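Both bolts lie one behind the other against the stop, heads uphill (top crop heads at (183,195) and (202,284)), and the arm is clear of them.

```bash
python3 -c "
from workcell import r
print(r.job_done())"
```

```text
the job is handed in; nothing more can be done
None
```

Both bolts lie in the chute one behind the other against the stop, heads uphill; the spacer was left alone, and I handed the job in at about 13 s with the arm clear.

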